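# Oil the bench block and shut it away under its dust cover

## Robot

A 6-joint arm with a two-finger parallel gripper is mounted at the origin on a cart in front of the work surface, level with it; the furniture and walls round the work are solid. World frame = base frame: x ahead of the robot, y to its left, z up, the work surface at z = 0. Lengths are in m, angles in rad, forces in N, time in s.
With the tool pointing down it reaches from about 0.35 to 0.975 m from the base axis. Payload 4.9 kg.
Tool frame: the origin (TCP) lies midway between the tips of the shut fingers; the grasp point (between the pads) lies 19 mm behind it; z points along the fingers, y is the line along which they close (so a half turn about z gives the same grasp; the last joint's range is limited). The gripper opens to 85 mm and grips with 20 to 120 N. Pads are 22 mm wide; open, the fingers measure 114 mm over their backs; the gripper's body (76 mm by 85 mm) begins 54 mm behind the grasp point. The pads swing forward as they close: fully open they stand 13 mm farther back than shut.
Start: joints at [-1.405, 0.053, 1.613, -0, 1.476, -0.119], TCP at [0.176, -0.6, 0.231] pointing down, gripper open.
Joint ranges: [-3.01, 3.01], [-1.01, 2.22], [0.06, 2.58], [-1.02, 4.17], [0.09, 2.62], [-3.14, 3.14]. Speed limits (rad/s): [2.57, 2.57, 3.14, 3.14, 3.14, 3.14].

## Interface

Orientations are given as a unit quaternion [w, x, y, z].
In Python, from plant import * gives the robot as it stands.
- The arm moves only by the tool jog_arm, never from a script. Its argument "targets" is a list of rows, each a list of 3 entries, a list of its own where there are three numbers: the shift along the tool's x, y, z in units of 25 mm (1.0 is 25 mm), then the turn, a rotation vector about the tool's x, y, z in units of 8 degrees (1.0 is 8 degrees), then the opening in per cent of the stroke, from 0 (shut) to 100 (fully open). A call has 1 to 8 rows; each row is the pose to reach, as a shift and turn from the pose commanded when the call began, along the tool's axes at that moment; what a row does not reach only later rows make up. A row lasts 1/8 s, in which the tool goes at most 62.5 mm and 10.7 degrees, less where a joint would pass 70% of its speed; a pose out of reach is approached as far as the arm can. A call with a gripper value outside its range is refused whole. The fingers move at their own pace and stop on an object; the grip force is fixed at half the most. Time passes only in rows, so rows that repeat a pose let the fingers close. It gives the time, the measured TCP pose, the force, the opening and the grip force at its end, in the units of the state.
- state(): the state, without advancing time (a new reading comes with each control period).
- grab_frame(name): name is "side" or "top" or "wrist"; returns (picture, depth): 420x560x3 uint8, red, green, blue; 420x560 float32, m along the optical axis (not along the pixel's ray), 0 where there is no reading.
- camera_params(name): a dict with "fovy" (degrees; the focal length in pixels is half the picture's height over the tangent of half this angle, whatever the lens; pixels are square), "cx", "cy" (the principal point, pixels), "rvec" (rotation vector, rad) and "tvec" (3), from world to camera coordinates, as OpenCV has them; the wrist camera has in their place "hand_eye" (4x4, takes a point from camera to tool coordinates, whose origin is the TCP and whose axes are the flange's). Camera axes: x right, y down, z forward; pixel columns grow to the right and rows downward; lengths in m; the calibration is good to about 2 mm. A picture is of the moment at which its call begins: read the wrist's pose just before it. camera_params takes no time and is no camera call.
- job_done(): hands the job in; it is judged then, once.
The state is a dict: "time": time; "joint_pos": joint angles; "joint_vel": joint speeds; "joint_efforts": joint torques, N m; "tool_pos": TCP position; "tool_rot": TCP orientation; "contact_force": force on the tool from outside, world axes, zero at the start; "ft_torque": the same for the moment, N m; "gripper_width": opening from 0.0 (shut) to 1.0 (fully open); "grasp_force": force on a finger pad.
Only numpy, scipy, OpenCV 4.12 (cv2) and the standard library are available. Lean on these libraries where they do the work, as an engineer would, in place of code of your own. Each camera call takes 0.05 s, during which the arm holds its last target. There are 200 camera calls.

## Task

Put the polished steel bench block away for the night so that it does not rust: slide it flat against the fence of its wooden stand, squarely in front of the nozzle of the oil bottle, press the spray head all the way down, and let it spring back up. Then slide the block along the fence until it is fully home in the corner at the end wall, and press the sprung clear cover down over it until the catch holds it shut. Slide the block on the desk and do not lift it, press the spray head only while the block stands in front of the nozzle, and leave the hammer, the spools and the bead pot where they are.

Things in the scene. Friction and masses are not known exactly. Their poses are not given: they have to be found in the camera images.
- bench_block: Square polished steel block on a black rubber base, 60 x 60 x 15 mm, 0.34 kg, loose on the desk. Origin: centre of its underside; z up; x and y run square to its sides.
- block_stand: Fixed wooden stand without a floor. Origin on the desk; x away from the robot, y left. Fence 18 mm high, front face in the plane x = 0, y = -105 to +105 mm. End wall on the right 26 mm high, inner face in the plane y = -95 mm, from the fence to x = -86 mm. Behind the fence the fixed amber oil bottle, radius 26 mm, axis x = +50, y = +65 mm; its nozzle ends at x = +12, z = 117 mm.
- spray_place (a point): Point on the desk, fixed to the stand (stand axes, at x = -30, y = +65 mm): where the centre of the block's underside is when the block is against the fence and centred in front of the nozzle.
- home_place (a point): Point on the desk, fixed to the stand (stand axes, at x = -30, y = -65 mm): where the centre of the block's underside is when the block is home, against both the fence and the end wall.
- spray_head (a joint): Travel in m of the white sprung spray head of the bottle: 0 up, 0.008 fully pressed down; about 3 N to start it and 7 N to hold it down; springs back by itself.
- spray_head_top (a point): Centre of the flat round top of the white spray head (28 mm across), about 138 mm above the desk when up. Press straight down here.
- cover (a joint): Angle in rad of the clear cover: 0 shut, up to 1.38 open; a weak spring holds it open. It snaps under a roller catch in the end wall in the last 0.08 rad, which takes about 5 N at the tab; let go before that, it springs open again.
- cover_hinge (a point): On the hinge axis of the cover, which runs along the stand's y, at x = +36, y = -65 mm in the stand and 22 mm above the desk. Its axes turn with the cover.
- cover_tab (a point): Middle of the outer (upper) face of the blue press tab (36 mm wide, 20 mm long) at the cover's free edge, 114 mm from the hinge axis and 4 mm above its plane; shut: x = -78, y = -59, z = 26 mm in the stand. The cover is a shallow hood, 12 mm skirts at front and left; the block must be home within about 6 mm to fit under it.
- chasing_hammer: Small hammer lying on the desk to the right, wooden handle 196 mm long, steel head 60 x 23 mm. Origin: centre of its underside. Leave alone.
- red_spool: Red thread spool standing upright, diameter 24 mm, height 32 mm. Origin: centre of its underside. Leave alone.
- blue_spool: Blue thread spool standing upright, diameter 28 mm, height 38 mm. Origin: centre of its underside. Leave alone.
- bead_pot: Small clear pot of green beads with a teal lid, diameter 36 mm, height 33 mm, standing to the left. Origin: centre of its underside. Leave alone.

How it is judged:
On the way, in this order (a step that is already met when the one before it is completed fails the run):
1. the block stands flat against the fence (within 6 mm, square within 0.12 rad) in front of the nozzle (within 15 mm sideways) (x of bench_block in the frame of spray_place between -0.006 and 0.006 m and y of bench_block in the frame of spray_place between -0.015 and 0.015 m and height (world z) of bench_block below 0.004 m and (angle between the x axis of bench_block and the x axis of spray_place, either way round below 0.12 rad or angle between the x axis of bench_block and the y axis of spray_place, either way round below 0.12 rad)), for 0.2 s.
2. the spray head is pressed down, at least 6.5 of its 8 mm, with the block in front of the nozzle (all of step 1 and value of joint spray_head above 0.0065 m), for 0.1 s.
3. the spray head is up again with the block still in front of the nozzle (all of step 1 and value of joint spray_head below 0.0015 m), for 0.1 s.
4. the block is home in the corner of fence and end wall (x of bench_block in the frame of home_place between -0.006 and 0.006 m and y of bench_block in the frame of home_place between -0.006 and 0.006 m and height (world z) of bench_block below 0.004 m and (angle between the x axis of bench_block and the x axis of home_place, either way round below 0.12 rad or angle between the x axis of bench_block and the y axis of home_place, either way round below 0.12 rad)), for 0.2 s.
5. the cover is shut over the block (all of step 4 and value of joint cover below 0.04 rad), for 0.2 s.
At the end, for the whole second after the job is handed in: The block rests on the desk, its centre within 6 mm of its home place along and across the fence, square to the fence within 0.12 rad; the cover is shut and held by the catch (under 0.04 rad); the spray head is up (within 1.5 mm) (all of step 5 and value of joint spray_head below 0.0015 m and linear speed of bench_block below 0.02 m/s); the robot touches nothing.
It fails at once if the spray head is pressed (over 3 mm) while the block is not in front of the nozzle (over 10 mm off the fence or 20 mm off sideways) (value of joint spray_head above 0.003 m and (x of bench_block in the frame of spray_place below -0.01 m or y of bench_block in the frame of spray_place below -0.02 m or y of bench_block in the frame of spray_place above 0.02 m)).
It fails at once if the block is lifted (over 12 mm off the desk) (height (world z) of bench_block above 0.012 m).
It fails at once if a bystander is moved over 25 mm or tipped over (distance of any of chasing_hammer, red_spool, blue_spool, bead_pot from where it was at the start of the episode above 0.025 m or angle between any of red_spool, blue_spool, bead_pot's own z axis and vertical above 0.5 rad).
It also fails if it takes over 72 s, if anything falls off the work surface, if the arm or the gripper's body presses on something with over 40 N, if the wrist force passes 120 N, or if a joint passes its speed limit or range.

## Working session

There is one attempt and no reset: what is moved stays moved. The work goes in short steps, Python scripts to look and compute and a tool call to move; the robot and the scene stay as the last step left them, time stands still between calls to the robot, and variables do not carry over. Pictures are saved under pics/ and viewed, at most 12 in all, crops included, and the job is handed in when it is done.

Besides the shell and the picture viewer there is one more tool, called after ">>>" as name([rows], argument=value, ...), one row to a line, values as JSON. jog_arm: Moves the arm, as the interface text tells. Its arguments: {"type":"object","properties":{"targets":{"type":"array"}},"required":["targets"]}

```bash
mkdir -p pics
cat > h.py <<'E'
from plant import *
import numpy as np, cv2
from scipy.spatial.transform import Rotation as R
def snap(n,f=None):
    s=state(); im,d=grab_frame(n); p=camera_params(n)
    if f: cv2.imwrite('pics/'+f,im[:,:,::-1])
    H,W=d.shape; fl=H/2/np.tan(np.radians(p['fovy'])/2)
    v,u=np.mgrid[:H,:W]; P=np.stack([(u-p['cx'])/fl*d,(v-p['cy'])/fl*d,d],-1)
    if 'rvec' in p:
        M=cv2.Rodrigues(np.array(p['rvec'],float))[0]; X=(P-np.array(p['tvec']).ravel())@M
    else:
        T=np.array(p['hand_eye']); q=s['tool_rot']; Rt=R.from_quat([q[1],q[2],q[3],q[0]]).as_matrix()
        X=(P@T[:3,:3].T+T[:3,3])@Rt.T+np.array(s['tool_pos'])
    X[d==0]=np.nan
    return im,X
E
python3 - <<'E'
from h import *
s=state();print(s)
for n in('top','side'):
    im,X=snap(n,n+'1.png'); np.save(n+'.npy',X)
    print(n,camera_params(n))
E
```

```text
{'time': 0.0, 'joint_pos': array([-1.40499312e+00,  5.33454977e-02,  1.61430628e+00, -1.50976148e-06,
        1.47598506e+00, -1.19027873e-01]), 'joint_vel': array([ 2.43909484e-05, -1.26909854e-03, -1.22085137e-03, -5.44307871e-04,
        7.55108782e-04,  3.02204507e-04]), 'joint_efforts': array([-9.43952473e-04, -3.93683982e+01, -3.70180714e+01, -1.64454414e-04,
        6.89217442e-03, -1.57369209e-05]), 'tool_pos': array([ 0.17550161, -0.59920313,  0.23006272]), 'tool_rot': array([-1.02179468e-03,  9.89875509e-01,  1.41934608e-01, -2.46533731e-05]), 'contact_force': array([-0.19426174, -0.52421644,  0.71918058]), 'ft_torque': array([-0.01666138,  0.03390327, -0.00683821]), 'grasp_force': 0.0, 'gripper_width': 0.9999944348750969}
top {'fovy': 45.73949340341928, 'cx': 284.28479913839504, 'cy': 209.447897072648, 'rvec': array([ 2.13715974, -2.17228227,  0.10940657]), 'tvec': array([0.01083677, 0.5950653 , 1.23488917])}
side {'fovy': 51.10766423734062, 'cx': 282.1092462780808, 'cy': 209.07868896837041, 'rvec': array([ 2.23124324, -0.36904884,  0.17986455]), 'tvec': array([-0.54645662,  0.18233275,  0.86245842])}
```

View pics/top1.png

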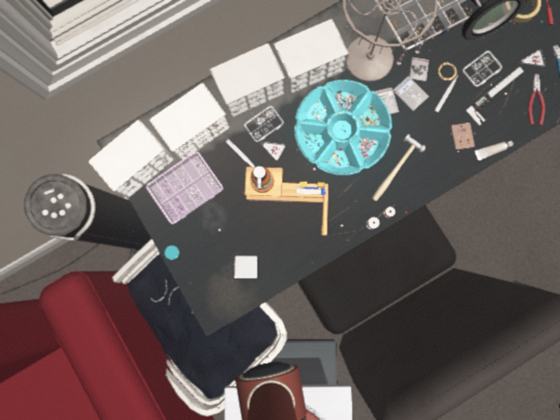

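View pics/side1.png

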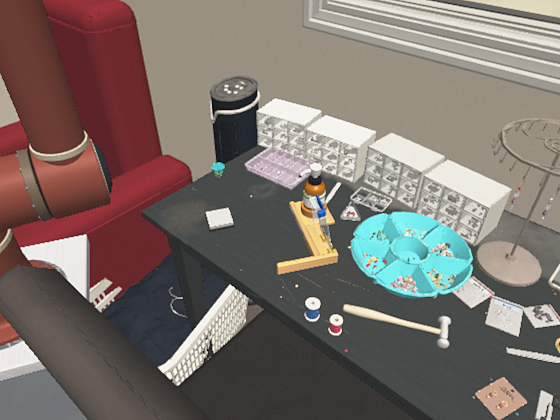

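Top view: block at (246,267), stand with the bottle head at (260,173), end wall down to (325,235), spools at (374,223)/(390,211), pot at (172,253). Side view agrees, and shows the cover standing open. Now I'll measure these.

Run:
```python
from h import *
X=np.load('top.npy'); im=cv2.imread('pics/top1.png')
def box(r0,r1,c0,c1,zl,zh,name):
    S=X[r0:r1,c0:c1].reshape(-1,3); S=S[(S[:,2]>zl)&(S[:,2]<zh)]
    r=cv2.minAreaRect((S[:,:2]*1000).astype(np.float32))
    print(name,len(S),S.mean(0).round(4),[np.round(a,1) for a in r], np.round(cv2.boxPoints(r)).tolist(), 'zmed',np.median(S[:,2]).round(4))
box(245,290,225,270,.008,.03,'block')
box(155,240,240,335,.012,.022,'fence')
box(202,240,312,335,.018,.034,'wall')
box(160,190,245,275,.128,.15,'head')
box(178,200,290,332,.05,.16,'cover')
box(240,265,160,185,.02,.05,'pot'); box(215,232,365,383,.015,.06,'s1'); box(203,220,383,398,.015,.06,'s2')
for p in [(250,190),(325,235),(328,190),(200,250)]: print(p,X[p[1],p[0]].round(4))
Y=np.load('side.npy')
for p in [(316,170),(220,211),(220,225)]: print('side',p,Y[p[1],p[0]].round(4))
S=Y[150:200,300:335].reshape(-1,3);S=S[(S[:,2]>.13)&(S[:,2]<.15)];print(S.mean(0),len(S),S.min(0),S.max(0))
```

```text
block 498 [0.452  0.1026 0.0155] [array([452.1,  92. ]), array([77.1, 58.8]), np.float64(89.0)] [[422.0, 54.0], [481.0, 53.0], [482.0, 130.0], [423.0, 131.0]] zmed 0.0154
fence 890 [ 0.6459 -0.0141  0.0162] [array([650.4,  -5.9]), array([228.2, 209.9]), np.float64(80.8)] [[529.0, -102.0], [736.0, -135.0], [772.0, 90.0], [565.0, 123.0]] zmed 0.016
wall 153 [ 0.5719 -0.1014  0.0256] [array([ 571.6, -101.5]), array([11.2, 85.2]), np.float64(86.0)] [[529.0, -104.0], [614.0, -110.0], [614.0, -99.0], [530.0, -93.0]] zmed 0.0257
head 134 [0.669  0.0583 0.1371] [array([662.8,  58.2]), array([23.9, 48.5]), np.float64(88.7)] [[638.0, 47.0], [687.0, 46.0], [687.0, 70.0], [639.0, 71.0]] zmed 0.1379
cover 205 [ 0.6294 -0.064   0.1276] [array([634.6, -64.4]), array([66.7, 30.2]), np.float64(86.3)] [[617.0, -97.0], [647.0, -99.0], [652.0, -32.0], [622.0, -30.0]] zmed 0.1271
pot 162 [0.491  0.2884 0.0338] [array([491.6, 288.8]), array([33.2, 35.6]), np.float64(85.6)] [[473.0, 274.0], [508.0, 271.0], [511.0, 304.0], [475.0, 307.0]] zmed 0.0339
s1 99 [ 0.558  -0.2233  0.0373] [array([ 558.3, -223.9]), array([27.1, 25.7]), np.float64(27.0)] [[540.0, -219.0], [552.0, -241.0], [576.0, -229.0], [565.0, -206.0]] zmed 0.038
s2 71 [ 0.586  -0.2677  0.0322] [array([ 586.4, -267.6]), array([21.1, 22.6]), np.float64(86.2)] [[574.0, -277.0], [597.0, -279.0], [598.0, -258.0], [576.0, -256.0]] zmed 0.0327
(250, 190) [0.651  0.0905 0.0083]
(325, 235) [ 0.5292 -0.1019  0.0207]
(328, 190) [ 0.649  -0.1142 -0.002 ]
(200, 250) [0.4967 0.2221 0.0026]
side (316, 170) [0.6717 0.044  0.1383]
side (220, 211) [0.4607 0.1206 0.016 ]
side (220, 225) [0.4499 0.073  0.0138]
[0.66799072 0.04288917 0.13720114] 122 [ 0.63304988 -0.06199043  0.13021408] [0.68815926 0.07054486 0.14462664]
```

```bash
cat >> h.py <<'E'
# world goal(s) (x,y,z,tool-x yaw deg, tool down) -> jog units from the current pose
def goto(*goals):
    s=state(); q=s['tool_rot']; Rt=R.from_quat([q[1],q[2],q[3],q[0]]).as_matrix()
    print('t',s['time'],'pos',s['tool_pos'].round(4),'F',s['contact_force'].round(1),'yaw',np.degrees(np.arctan2(Rt[1,0],Rt[0,0])).round(2))
    for g in goals:
        d=(Rt.T@(np.array(g[:3])-s['tool_pos']))/.025
        G=(R.from_euler('z',g[3],degrees=True)*R.from_euler('x',180,degrees=True)).as_matrix()
        print(g,'shift',d.round(3),'turn',(np.degrees(R.from_matrix(Rt.T@G).as_rotvec())/8).round(3))
Yaw=-4.2; O=np.array([.6227,-.0046])
def st(x,y): # stand -> world xy
    a=np.radians(Yaw); return O+np.array([[np.cos(a),-np.sin(a)],[np.sin(a),np.cos(a)]])@np.array([x,y])
E
python3 -c "
from h import *
goto((.40,-.35,.23,5),(.44,.09,.2,-4.2))"
```

```text
t 0.1 pos [ 0.1755 -0.5992  0.2302] F [ 0.2  0.4 -0.3] yaw 16.32
(0.4, -0.35, 0.23, 5) shift [11.418 -7.045  0.023] turn [-0.013 -0.     1.415]
(0.44, 0.09, 0.2, -4.2) shift [ 17.899 -23.484   1.254] turn [-1.300e-02  1.000e-03  2.565e+00]
```

>>> jog_arm([
  [[5.7,-3.5,0],[0,0,0.7],100],
  [[11.4,-7,0],[0,0,1.4],100],
  [[11.4,-7,0],[0,0,1.4],100],
  [[11.4,-7,0],[0,0,1.4],100],
  [[11.4,-7,0],[0,0,1.4],100],
  [[11.4,-7,0],[0,0,1.4],100],
  [[17.9,-23.5,0],[0,0,2.56],100],
  [[17.9,-23.5,0],[0,0,2.56],100],
])

```text
time: 1.1
tool_pos: [0.4111, -0.2256, 0.2306]
tool_rot: [-0.0, 0.999, -0.037, -0.0]
contact_force: [1.4, -0.2, 0.3]
gripper_width: 1.004
grasp_force: 0.0
```

```bash
python3 -c "
from h import *
goto((.44,.09,.2,-4.2))"
```

```text
t 1.1 pos [ 0.4111 -0.2256  0.2306] F [ 1.4 -0.2  0.3] yaw -4.26
(0.44, 0.09, 0.2, -4.2) shift [  0.215 -12.673   1.237] turn [-0.006  0.005 -0.008]
```

>>> jog_arm([
  [[0,-12.5,0],[0,0,0],100],
  [[0,-12.5,0],[0,0,0],100],
  [[0,-12.5,0],[0,0,0],100],
  [[0,-12.5,0],[0,0,0],100],
  [[0,-12.5,0],[0,0,0],100],
  [[0,-12.5,0],[0,0,0],100],
  [[0,-12.5,0],[0,0,0],100],
])

```text
time: 1.98
tool_pos: [0.4336, 0.0844, 0.2309]
tool_rot: [0.0, 0.999, -0.036, -0.0]
contact_force: [0.4, -1.0, -0.1]
gripper_width: 0.999
grasp_force: 0.0
```

Run:
```python
from h import *
im,X=snap('wrist','w1.png')
goto((.44,.09,.2,-4.2))
m=(X[...,2]>.011)&(X[...,2]<.022)
m=cv2.morphologyEx(m.astype(np.uint8),cv2.MORPH_OPEN,np.ones((7,7)))
n,l,s,c=cv2.connectedComponentsWithStats(m)
for i in range(1,n):
    if s[i,4]>300:
        S=X[l==i]; r=cv2.minAreaRect((S[:,:2]*1000).astype(np.float32)); print(s[i],S.mean(0).round(4),r)
```

```text
t 2.025 pos [0.4338 0.0837 0.231 ] F [-0.3  0.3  0.4] yaw -4.22
(0.44, 0.09, 0.2, -4.2) shift [ 0.23  -0.271  1.238] turn [ 0.003  0.004 -0.002]
[ 238  133   52   52 2463] [0.4539 0.1035 0.0147] ((452.9287414550781, 103.58403778076172), (55.9196662902832, 56.194061279296875), 88.72802734375)
```

View pics/w1.png

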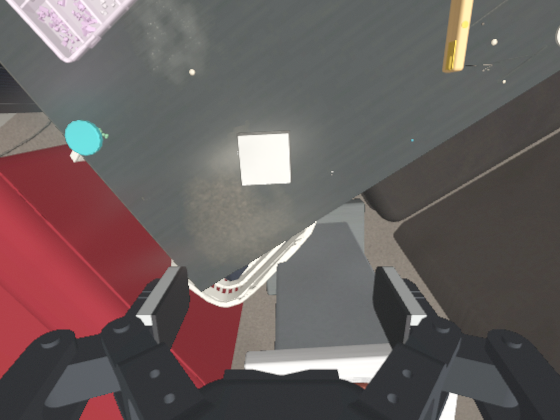

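Wrist view: block at pixel (264,159), which puts it at about (0.453, 0.104), yaw about -1°. Next I descend astride it.

>>> jog_arm([
  [[0.43,-0.83,2],[0,0,0],100],
  [[0.43,-0.83,4.5],[0,0,0],100],
  [[0.43,-0.83,7],[0,0,0],100],
  [[0.43,-0.83,8.4],[0,0,0],100],
  [[0.43,-0.83,9.0],[0,0,0],100],
  [[0.43,-0.83,9.0],[0,0,0],100],
])

```text
time: 2.78
tool_pos: [0.4461, 0.1032, 0.0061]
tool_rot: [0.0, 0.999, -0.037, -0.001]
contact_force: [0.5, 0.3, 0.9]
gripper_width: 0.995
grasp_force: 0.0
```

>>> jog_arm([
  [[0,0,0.16],[0,0,0],60],
  [[0,0,0.16],[0,0,0],50],
  [[0,0,0.16],[0,0,0],50],
  [[0,0,0.16],[0,0,0],50],
  [[0,0,0.16],[0,0,0],50],
])

```text
time: 3.4
tool_pos: [0.4481, 0.1042, 0.0044]
tool_rot: [0.0, 0.999, -0.036, 0.002]
contact_force: [-0.3, -2.1, 7.3]
gripper_width: 0.676
grasp_force: 65.2
```

```bash
python3 -c "
from h import *
s=state();print(s['grasp_force'],s['gripper_width'])
goto((*(st(-60,65)),s['tool_pos'][2],Yaw),(*(st(-40,65)),s['tool_pos'][2],Yaw))"
```

```text
65.23865103721619 0.676196153809161
t 3.4 pos [0.4481 0.1042 0.0044] F [-0.3 -2.1  7.3] yaw -4.14
(np.float64(-54.455685820171425), np.float64(69.21513284724767), np.float64(0.004378517984075386), -4.2) shift [-2390.178 -2598.488   -10.189] turn [ 0.002 -0.028  0.007]
(np.float64(-34.50939627568226), np.float64(67.75036890469505), np.float64(0.004378517984075386), -4.2) shift [-1590.185 -2597.713    -7.045] turn [ 0.002 -0.028  0.007]
```

```bash
python3 -c "
from h import *
s=state()
goto((*(st(-.065,.065)),s['tool_pos'][2],Yaw),(*(st(-.037,.065)),s['tool_pos'][2],Yaw))"
```

```text
t 3.4 pos [0.4481 0.1042 0.0044] F [-0.3 -2.1  7.3] yaw -4.14
(np.float64(0.5626350417937063), np.float64(0.06498592383288584), np.float64(0.004378517984075386), -4.2) shift [4.684 1.232 0.019] turn [ 0.002 -0.028  0.007]
(np.float64(0.5905598471559912), np.float64(0.06293525431331215), np.float64(0.004378517984075386), -4.2) shift [5.804 1.233 0.023] turn [ 0.002 -0.028  0.007]
```

>>> jog_arm([
  [[0.6,0.15,-0.04],[0,0,0],50],
  [[1.5,0.4,-0.04],[0,0,0],50],
  [[2.5,0.7,-0.04],[0,0,0],50],
  [[3.5,1.0,-0.04],[0,0,0],50],
  [[4.3,1.23,-0.04],[0,0,0],50],
  [[4.7,1.23,-0.04],[0,0,0],50],
  [[4.7,1.23,-0.04],[0,0,0],50],
])

```text
time: 4.28
tool_pos: [0.5628, 0.065, 0.0044]
tool_rot: [0.0, 0.999, -0.036, 0.002]
contact_force: [2.4, -1.5, 3.2]
gripper_width: 0.673
grasp_force: 65.4
```

Run:
```python
from h import *
for n in('wrist','top'):
    im,X=snap(n,n+'2.png'); np.save(n+'2.npy',X)
goto((*(st(-.037,.065)),.0044,Yaw))
```

```text
t 4.375 pos [0.5627 0.065  0.0044] F [ 2.7 -0.8  2.9] yaw -4.15
(np.float64(0.5905598471559912), np.float64(0.06293525431331215), 0.0044, -4.2) shift [1.118 0.004 0.006] turn [ 0.001 -0.03   0.006]
```

View pics/wrist2.png

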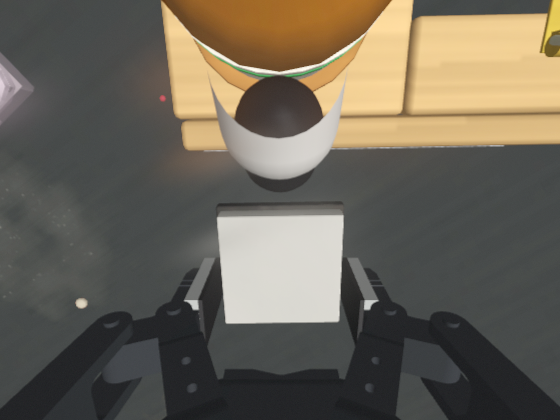

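Wrist view: block (220–342, 205–324) is held squarely below the nozzle (279,160). The fence front edge is at row ~148 and parallel to the block. I'll measure the gap and the lateral offset.

Run:
```python
from h import *
X=np.load('wrist2.npy')
print('block far edge'); 
for c in (235,280,325): 
    col=X[195:330,c]; k=col[(col[:,2]>.012)&(col[:,2]<.02)]; print(k[0].round(4),k[-1].round(4))
print('block sides',[ (lambda k:(k[0].round(4),k[-1].round(4)))(X[r,205:360][(X[r,205:360,2]>.012)&(X[r,205:360,2]<.02)]) for r in (230,250)])
for c in (200,360,420,480,530):
    col=X[100:165,c]; k=col[(col[:,2]>.0145)&(col[:,2]<.023)]; print('fence',c,k[-1].round(4))
row=X[133,170:230]; print('fence left',row[(row[:,2]>.0145)&(row[:,2]<.023)][:1].round(4))
```

```text
block far edge
[0.5973 0.0843 0.0128] [0.5426 0.0903 0.0154]
[0.5957 0.0644 0.0124] [0.541  0.0684 0.0154]
[0.5949 0.0445 0.0127] [0.539  0.0463 0.0142]
block sides [(array([0.5908, 0.0929, 0.0142]), array([0.587 , 0.0374, 0.0146])), (array([0.5809, 0.0934, 0.0138]), array([0.5772, 0.038 , 0.0146]))]
fence 200 [0.6273 0.0946 0.0161]
fence 360 [0.6238 0.03   0.0163]
fence 420 [0.6225 0.006  0.0168]
fence 480 [ 0.6212 -0.018   0.0168]
fence 530 [ 0.6201 -0.0381  0.0166]
fence left [[0.634  0.101  0.0155]]
```

>>> jog_arm([
  [[0.4,0,0],[0,0,0],50],
  [[0.8,0,0],[0,0,0],50],
  [[1.0,0,0],[0,0,0],50],
  [[1.1,0,0],[0,0,0],50],
  [[1.16,0,0],[0,0,0],50],
  [[1.16,0,0],[0,0,0],50],
])

```text
time: 5.12
tool_pos: [0.5886, 0.0636, 0.0044]
tool_rot: [-0.0, 0.999, -0.036, -0.002]
contact_force: [-6.8, 1.3, 11.7]
gripper_width: 0.677
grasp_force: 66.5
```

>>> jog_arm([
  [[0.1,0,0],[0,0,0],50],
  [[0.1,0,0],[0,0,0],50],
  [[0.1,0,0],[0,0,0],50],
])

```text
time: 5.5
tool_pos: [0.59, 0.0635, 0.0044]
tool_rot: [-0.0, 0.999, -0.036, -0.003]
contact_force: [-11.3, 0.6, 15.9]
gripper_width: 0.677
grasp_force: 66.8
```

Run:
```python
from h import *
im,X=snap('wrist'); goto((*(st(-.037,.065)),.0044,Yaw))
def edge(cols,r0,r1,zl,zh):
    for c in cols:
        col=X[r0:r1,c]; k=col[(col[:,2]>zl)&(col[:,2]<zh)]; print(c,k[:1].round(4),k[-1:].round(4))
edge((235,280,325),150,330,.012,.0165)
edge((200,380,420,480,530),100,240,.0145,.023)
cv2.imwrite('pics/wrist3.png',im[:,:,::-1])
```

```text
t 5.55 pos [0.59   0.0635 0.0044] F [-10.8   0.5  15.1] yaw -4.12
(np.float64(0.5905598471559912), np.float64(0.06293525431331215), 0.0044, -4.2) shift [ 0.024  0.022 -0.002] turn [-0.001  0.047  0.009]
235 [[0.6245 0.0829 0.0124]] [[0.5693 0.089  0.0149]]
280 [[0.6231 0.0629 0.0125]] [[0.5682 0.0669 0.0148]]
325 [[0.6299 0.0433 0.0162]] [[0.5657 0.0448 0.0137]]
200 [[0.639  0.0957 0.0149]] [[0.6278 0.0968 0.0173]]
380 [[0.6345 0.02   0.0154]] [[0.6236 0.0202 0.0173]]
420 [[0.6599 0.0046 0.0146]] [[0.6228 0.0033 0.0172]]
480 [[ 0.6598 -0.0185  0.0153]] [[ 0.6215 -0.0222  0.0172]]
530 [[ 0.6622 -0.0378  0.0148]] [[ 0.6205 -0.043   0.0175]]
```

View pics/wrist3.png

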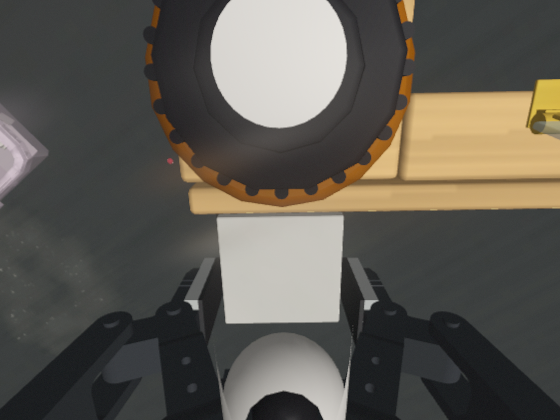

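Wrist view: block top edge at row 216 meets the fence edge at row 212, centred and square. The nozzle (285,390) shows close to the camera, so I'll check clearance.

Run:
```python
from h import *
im,X=snap('wrist'); s=state()
print(camera_params('wrist')['hand_eye'].round(3))
for p in [(280,55),(280,120),(280,350),(280,380),(285,410),(230,400),(340,400)]: print(p,X[p[1],p[0]].round(4))
fx=X[...,0]; b=X[216:235,240:320].reshape(-1,3); print(np.nanmax(b[:,0]))
im,X=snap('top'); S=X[150:200,240:285].reshape(-1,3)
k=S[(S[:,2]>.13)&(S[:,2]<.146)]; print('head',len(k),np.median(k,0).round(4),k.min(0).round(4),k.max(0).round(4))
k=S[(S[:,2]>.1)&(S[:,2]<.13)]; print('lower',len(k),np.median(k,0).round(4),k.min(0).round(4))
```

```text
[[ 0.    -0.95  -0.312  0.081]
 [ 1.     0.    -0.    -0.001]
 [ 0.    -0.312  0.95  -0.142]
 [ 0.     0.     0.     1.   ]]
(280, 55) [nan nan nan]
(280, 120) [nan nan nan]
(280, 350) [nan nan nan]
(280, 380) [nan nan nan]
(285, 410) [nan nan nan]
(230, 400) [nan nan nan]
(340, 400) [nan nan nan]
0.6243822131074062
head 109 [0.6735 0.0581 0.1385] [0.6592 0.0462 0.1329] [0.6874 0.0701 0.1434]
lower 24 [0.6667 0.0479 0.1079] [0.6631 0.0433 0.1009]
```

>>> jog_arm([
  [[0,0,0],[0,0,0],100],
  [[0,0,0],[0,0,0],100],
  [[-0.1,0,0],[0,0,0],100],
  [[-0.1,0,-1],[0,0,0],100],
  [[-1.5,0,-2.5],[0,0,0],100],
  [[-4,0,-3.5],[0,0,0],100],
])

```text
time: 6.4
tool_pos: [0.4984, 0.0696, 0.0914]
tool_rot: [-0.0, 0.999, -0.037, 0.002]
contact_force: [0.1, -0.7, 0.6]
gripper_width: 1.0
grasp_force: 0.0
```

```bash
sed -i 's/^Yaw=.*/Yaw=-3.3; O=np.array([.6215,-.0045])/' h.py
python3 - <<'E'
from h import *
im,X=snap('wrist')
m=(X[...,2]>.0115)&(X[...,2]<.0165)&(im.min(2)>150)
S=X[m]; r=cv2.minAreaRect((S[:,:2]*1000).astype(np.float32)); print(m.sum(),S.mean(0).round(4),r)
print('spray',st(-.03,.065),'head',st(.05,.065))
for c in (235,280,325):
    col=X[:,c]; k=col[(col[:,2]>.009)&(col[:,2]<.0163)&(im[:,c].min(1)>150)]; print(c,k[:1].round(4),k[-1:].round(4))
h=[.6733,.0585]
goto((.5,.06,.2,Yaw),(*h,.2,Yaw),(*h,.145,Yaw))
E
```

```text
8657 [0.5977 0.0703 0.0148] ((604.789794921875, 107.89803314208984), (272.5980529785156, 69.0541763305664), 85.48035430908203)
spray [0.59529141 0.06211914] head [0.67515875 0.05751402]
235 [[0.624  0.09   0.0136]] [[0.6015 0.0926 0.0138]]
280 [[0.6222 0.0626 0.0149]] [[0.5678 0.0666 0.0158]]
325 [[0.623  0.0349 0.0122]] [[0.623  0.0349 0.0122]]
t 6.45 pos [0.4906 0.0707 0.0913] F [-1.4  2.  -1.8] yaw -4.11
(0.5, 0.06, 0.2, -3.3) shift [ 0.397  0.398 -4.35 ] turn [-0.003  0.015 -0.101]
(0.6733, 0.0585, 0.2, -3.3) shift [ 7.315 -0.039 -4.364] turn [-0.003  0.015 -0.101]
(0.6733, 0.0585, 0.145, -3.3) shift [ 7.32  -0.039 -2.164] turn [-0.003  0.015 -0.101]
```

>>> jog_arm([
  [[0,0,-2.4],[0,0,0],0],
  [[1.5,0,-4.3],[0,0,0],0],
  [[4,0,-4.3],[0,0,0],0],
  [[6,0,-4.3],[0,0,0],0],
  [[7.3,0,-4.3],[0,0,0],0],
  [[7.3,0,-4.3],[0,0,0],0],
  [[7.3,0,-2.6],[0,0,0],0],
  [[7.3,0,-2.3],[0,0,0],0],
])

```text
time: 7.45
tool_pos: [0.676, 0.0567, 0.1423]
tool_rot: [0.0, 0.999, -0.036, -0.004]
contact_force: [-0.8, -0.1, -0.3]
gripper_width: 0.001
grasp_force: 0.0
```

Run:
```python
from h import *
goto((.6738,.0582,.1385,Yaw),(.6738,.0582,.129,Yaw))
print(state()['gripper_width'])
```

```text
t 7.45 pos [0.676  0.0567 0.1423] F [-0.8 -0.1 -0.3] yaw -4.15
(0.6738, 0.0582, 0.1385, -3.3) shift [-0.09  -0.052  0.154] turn [ 0.002  0.055 -0.107]
(0.6738, 0.0582, 0.129, -3.3) shift [-0.087 -0.052  0.534] turn [ 0.002  0.055 -0.107]
0.0009606466277409936
```

>>> jog_arm([
  [[-0.08,-0.05,0.2],[0,0,0],0],
  [[-0.08,-0.05,0.4],[0,0,0],0],
  [[-0.08,-0.05,0.55],[0,0,0],0],
  [[-0.08,-0.05,0.62],[0,0,0],0],
  [[-0.08,-0.05,0.62],[0,0,0],0],
  [[-0.08,-0.05,0.62],[0,0,0],0],
])

```text
time: 8.2
tool_pos: [0.6778, 0.0581, 0.1324]
tool_rot: [-0.0, 0.999, -0.036, 0.001]
contact_force: [-2.8, 0.2, 5.4]
gripper_width: 0.004
grasp_force: 2.7
```

>>> jog_arm([
  [[0,0,0.15],[0,0,0],0],
  [[0,0,0.3],[0,0,0],0],
  [[0,0,0.3],[0,0,0],0],
  [[0,0,0.3],[0,0,0],0],
])

```text
time: 8.7
tool_pos: [0.6783, 0.0581, 0.1303]
tool_rot: [0.0, 0.999, -0.036, 0.001]
contact_force: [-13.7, 0.1, 24.1]
gripper_width: 0.002
grasp_force: 11.8
```

>>> jog_arm([
  [[-0.05,0,-0.3],[0,0,0],0],
  [[-0.1,0,-1.2],[0,0,0],0],
  [[-0.1,0,-2.5],[0,0,-0.1],0],
  [[-2,-1.2,-2.5],[0,0,-0.1],0],
  [[-3.5,-2.7,-2.5],[0,0,-0.1],0],
  [[-3.5,-2.7,-2.5],[0,0,-0.1],0],
])

```text
time: 9.45
tool_pos: [0.5931, 0.1336, 0.1864]
tool_rot: [-0.0, 1.0, -0.028, -0.0]
contact_force: [0.4, -0.9, 0.1]
gripper_width: -0.002
grasp_force: 0.0
```

Run:
```python
from h import *
im,X=snap('top')
S=X[178:245,225:290].reshape(-1,3); I=im[178:245,225:290].reshape(-1,3)
m=(S[:,2]>.011)&(S[:,2]<.02)&(I.min(1)>150); k=S[m]; print(m.sum(),k.mean(0).round(4),k.min(0),k.max(0))
k=X[150:200,240:285].reshape(-1,3);k=k[(k[:,2]>.13)&(k[:,2]<.15)]; print('head z',np.median(k[:,2]),len(k))
goto((*st(-.040,.13),.19,Yaw),(*st(-.040,.13),.006,Yaw),(*st(-.040,.112),.006,Yaw))
```

```text
613 [0.6122 0.0542 0.0149] [ 0.56511263 -0.01189957  0.01102446] [0.68226508 0.10051658 0.01997606]
head z 0.1375563788479072 128
t 9.5 pos [0.5943 0.1325 0.1865] F [ 0.3  0.6 -0.1] yaw -3.24
(np.float64(0.5890496508401827), np.float64(0.12758699723820638), 0.19, -3.3) shift [-0.199  0.207 -0.139] turn [ 0.002 -0.005  0.008]
(np.float64(0.5890496508401827), np.float64(0.12758699723820638), 0.006, -3.3) shift [-0.204  0.205  7.221] turn [ 0.002 -0.005  0.008]
(np.float64(0.5880134983549105), np.float64(0.10961684453915387), 0.006, -3.3) shift [-0.205  0.925  7.221] turn [ 0.002 -0.005  0.008]
```

>>> jog_arm([
  [[-0.35,0,2.5],[0,0,0],0],
  [[-0.35,0,5],[0,0,0],0],
  [[-0.35,0.1,6.8],[0,0,0],0],
  [[-0.35,0.2,7.2],[0,0,0],0],
  [[-0.35,0.5,7.2],[0,0,0],0],
  [[-0.35,0.9,7.2],[0,0,0],0],
  [[-0.35,1.3,7.2],[0,0,0],0],
  [[-0.35,1.6,7.2],[0,0,0],0],
])

```text
time: 10.5
tool_pos: [0.5859, 0.0923, 0.0086]
tool_rot: [-0.001, 1.0, -0.03, 0.002]
contact_force: [0.5, 5.2, 7.3]
gripper_width: -0.003
grasp_force: 4.8
```

Run:
```python
from h import *
goto((*st(-.044,-.005),.006,Yaw),(*st(-.044,-.021),.006,Yaw))
```

```text
t 10.5 pos [0.5859 0.0923 0.0086] F [0.5 5.2 7.3] yaw -3.41
(np.float64(0.577285139934185), np.float64(-0.006958891896849181), 0.006, -3.3) shift [-0.11   3.983  0.095] turn [-0.017 -0.033 -0.013]
(np.float64(0.5763641155028318), np.float64(-0.022932360962673638), 0.006, -3.3) shift [-0.109  4.623  0.093] turn [-0.017 -0.033 -0.013]
```

Run:
```python
from h import *
im,X=snap('wrist','wrist5.png')
im2,X2=snap('side'); cv2.imwrite('pics/c.png',np.hstack([cv2.resize(im[200:420,150:430],(400,314)),cv2.resize(im2[130:280,190:381],(400,314))])[:,:,::-1])
```

```text
(no output)
```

View pics/c.png

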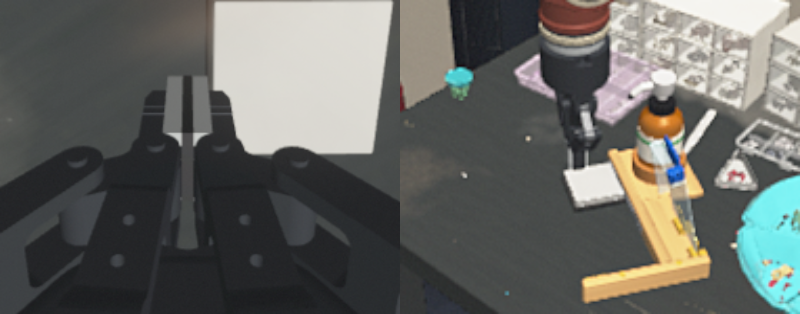

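Fingertips stand against the block's left face, close to the fence side of centre. I'll raise slightly, then push along the fence.

>>> jog_arm([
  [[0,0,-0.12],[0,0,0],0],
  [[0,0.5,-0.12],[0,0,0],0],
  [[0,1.0,-0.12],[0,0,0],0],
  [[0,1.5,-0.12],[0,0,0],0],
  [[0,2.0,-0.12],[0,0,0],0],
  [[0,2.5,-0.12],[0,0,0],0],
  [[0,3.0,-0.12],[0,0,0],0],
  [[0,3.0,-0.12],[0,0,0],0],
])

```text
time: 11.6
tool_pos: [0.5792, 0.0158, 0.0087]
tool_rot: [0.001, 1.0, -0.03, -0.0]
contact_force: [-0.5, 0.5, 0.6]
gripper_width: 0.0
grasp_force: 0.0
```

Run:
```python
from h import *
im,X=snap('wrist'); im2,X2=snap('side'); goto((*st(-.040,-.035),.009,Yaw))
cv2.imwrite('pics/d.png',np.hstack([cv2.resize(im,(420,315)),cv2.resize(im2[130:280,190:381],(380,315))])[:,:,::-1])
for r in (290,300,310):
    row=X[r]; k=row[(row[:,2]>.011)&(row[:,2]<.0175)&(im[r].min(1)>150)]; print(k[:1].round(4),k[-1:].round(4))
```

```text
t 11.7 pos [0.5792 0.0167 0.0087] F [ 0.5 -0.2  0.3] yaw -3.38
(np.float64(0.5795515863918541), np.float64(-0.0371394025031083), 0.009, -3.3) shift [ 0.14   2.149 -0.012] turn [ 0.005  0.004 -0.01 ]
[[0.5709 0.0009 0.0144]] [[ 0.5676 -0.0483  0.0139]]
[[ 0.5657 -0.0013  0.0154]] [[ 0.5618 -0.0483  0.0138]]
[] []
```

View pics/d.png

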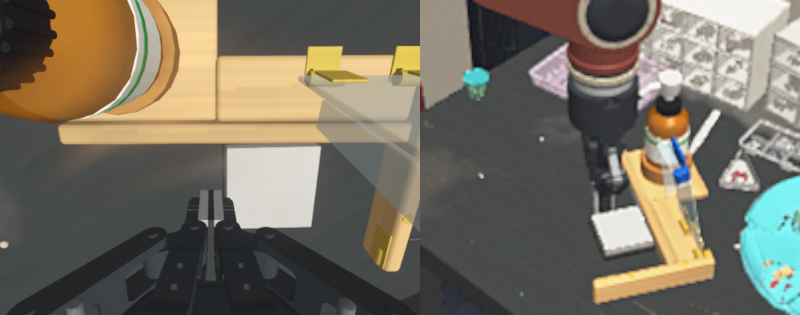

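The block slides along the fence (corners (227,147) to (321,146) in the left picture), staying square. Continue slowly to the end wall.

>>> jog_arm([
  [[0.02,0.3,0],[0,0,0],0],
  [[0.04,0.6,0],[0,0,0],0],
  [[0.06,0.9,0],[0,0,0],0],
  [[0.08,1.2,0],[0,0,0],0],
  [[0.1,1.4,0],[0,0,0],0],
  [[0.1,1.6,0],[0,0,0],0],
  [[0.1,1.8,0],[0,0,0],0],
  [[0.1,1.8,0],[0,0,0],0],
])

```text
time: 12.7
tool_pos: [0.58, -0.0287, 0.0094]
tool_rot: [0.001, 1.0, -0.029, 0.001]
contact_force: [-0.3, 0.2, 0.6]
gripper_width: -0.001
grasp_force: 0.0
```

>>> jog_arm([
  [[0.02,0.1,0],[0,0,0],0],
  [[0.04,0.2,0],[0,0,0],0],
  [[0.06,0.3,0],[0,0,0],0],
  [[0.06,0.4,0],[0,0,0],0],
  [[0.06,0.5,0],[0,0,0],0],
  [[0.06,0.5,0],[0,0,0],0],
])

```text
time: 13.45
tool_pos: [0.58, -0.0315, 0.0094]
tool_rot: [-0.009, 1.0, -0.03, -0.001]
contact_force: [-1.4, 31.3, 6.5]
gripper_width: -0.003
grasp_force: 15.8
```

Run:
```python
from h import *
im,X=snap('wrist'); im2,X2=snap('top'); goto((*st(-.040,-.035),.009,Yaw))
cv2.imwrite('pics/e.png',np.hstack([cv2.resize(im,(420,315)),cv2.resize(im2[170:240,240:325],(380,313)),][:1]+[cv2.resize(im2[165:240,250:340],(378,315))])[:,:,::-1])
for r in (250,280,300,310):
    row=X[r]; k=row[(row[:,2]>.011)&(row[:,2]<.0175)&(im[r].min(1)>150)]; print(k[:1].round(4),k[-1:].round(4))
print('home',st(-.03,-.065))
```

```text
t 13.55 pos [ 0.58   -0.0315  0.0094] F [-0.8 31.1  5.8] yaw -3.45
(np.float64(0.5795515863918541), np.float64(-0.0371394025031083), 0.009, -3.3) shift [-0.003  0.226  0.011] turn [-0.122  0.013 -0.019]
[] []
[] []
[] []
[] []
home [ 0.58780808 -0.0676653 ]
```

View pics/e.png

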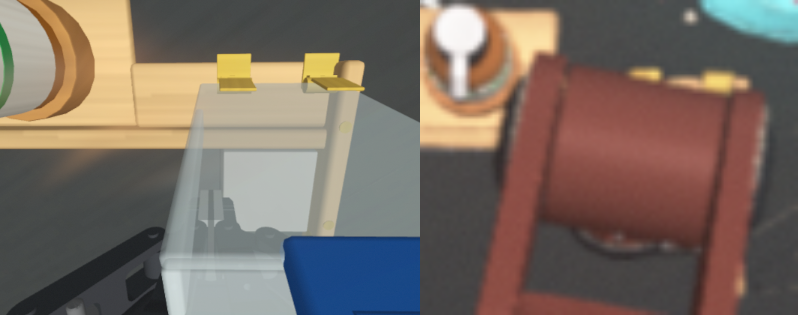

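Left: block sits against fence and end wall under the raised cover, with 31 N of reaction confirming contact. Back off and check.

>>> jog_arm([
  [[0,-0.3,0],[0,0,0],0],
  [[0,-1,0],[0,0,0],0],
  [[-0.5,-1.5,-0.8],[0,0,0],0],
  [[-2.5,-1.5,-3],[0,0,0],0],
  [[-4,-0.5,-5],[0,0,0],0],
  [[-4,0,-7],[0,0,0],0],
  [[-4,0.5,-9],[0,0,0],0],
  [[-4,0.5,-9],[0,0,0],0],
])

```text
time: 14.55
tool_pos: [0.4824, -0.0486, 0.2406]
tool_rot: [0.002, 1.0, -0.03, 0.006]
contact_force: [1.1, -0.5, 0.4]
gripper_width: 0.0
grasp_force: 0.0
```

Run:
```python
from h import *
im,X=snap('wrist','wrist6.png')
m=(X[...,2]>.0115)&(X[...,2]<.0165)&(im.min(2)>140)&(X[...,0]<.64)&(X[...,1]<0)&(X[...,1]>-.1)
m=cv2.morphologyEx(m.astype(np.uint8),cv2.MORPH_OPEN,np.ones((5,5)))>0
S=X[m]; r=cv2.minAreaRect((S[:,:2]*1000).astype(np.float32)); print(m.sum(),S.mean(0).round(4),r)
print('home',st(-.03,-.065))
hsv=cv2.cvtColor(im,cv2.COLOR_RGB2HSV)
b=(hsv[...,0]>105)&(hsv[...,0]<125)&(hsv[...,1]>150)&(X[...,2]>.08)
S=X[b]; print('tab',len(S),np.median(S,0).round(4),S.min(0).round(4),S.max(0).round(4))
w=(X[...,2]>.023)&(X[...,2]<.03)&(X[...,0]<.6)&(X[...,1]<-.08);S=X[w];print('wall',len(S)); 
if len(S): print(cv2.minAreaRect((S[:,:2]*1000).astype(np.float32)))
goto((*st(.055,-.059),.24,Yaw),(*st(.055,-.059),.125,Yaw))
```

```text
3490 [ 0.5981 -0.0638  0.0145] ((599.5292358398438, -48.907623291015625), (97.30453491210938, 80.84382629394531), 89.90365600585938)
home [ 0.58780808 -0.0676653 ]
tab 186 [ 0.6213 -0.089   0.1375] [ 0.6174 -0.0967  0.1314] [ 0.6267 -0.0852  0.1401]
wall 1550
((427.49005126953125, -243.4642791748047), (408.9197082519531, 235.6673126220703), 15.140853881835938)
t 14.6 pos [ 0.481  -0.0478  0.2371] F [ 0.1  1.2 -0.1] yaw -3.43
(np.float64(0.6730125223231571), np.float64(-0.06656818866300386), 0.24, -3.3) shift [ 7.711  0.289 -0.069] turn [ 0.013 -0.044 -0.017]
(np.float64(0.6730125223231571), np.float64(-0.06656818866300386), 0.125, -3.3) shift [7.683 0.281 4.531] turn [ 0.013 -0.044 -0.017]
```

View pics/wrist6.png

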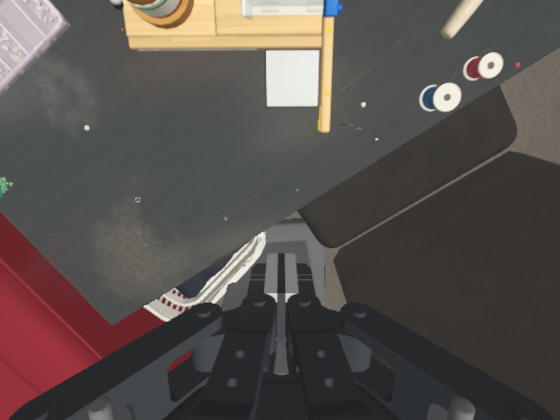

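Wrist view: block (266–319, 50–107) touches the fence (row 49) and the wall (column 322), so it's home. Next I'll locate the blue tab.

Run:
```python
from h import *
for n in('top','side'):
    im,X=snap(n); cv2.imwrite(f'pics/{n}7.png',im[:,:,::-1])
    hsv=cv2.cvtColor(im,cv2.COLOR_RGB2HSV)
    b=(hsv[...,0]>100)&(hsv[...,0]<128)&(hsv[...,1]>110)&(X[...,2]>.06)&(X[...,1]<0)&(X[...,1]>-.15)&(X[...,0]>.55)
    S=X[b]; print(n,len(S),S.min(0).round(4),S.max(0).round(4),np.median(S,0).round(4)); v,u=np.where(b); print(u.min(),u.max(),v.min(),v.max())
a=cv2.imread('pics/top7.png')[160:240,240:347]; b=cv2.imread('pics/side7.png')[170:270,290:390]
cv2.imwrite('pics/f.png',np.hstack([cv2.resize(a,(400,300)),cv2.resize(b,(300,300))]))
```

```text
top 17 [ 0.618  -0.0941  0.1365] [ 0.6325 -0.0709  0.1465] [ 0.625  -0.0894  0.14  ]
314 324 188 194
side 90 [ 0.6185 -0.1005  0.1256] [ 0.6361 -0.0487  0.1453] [ 0.6316 -0.0897  0.1377]
316 324 195 217
```

View pics/f.png

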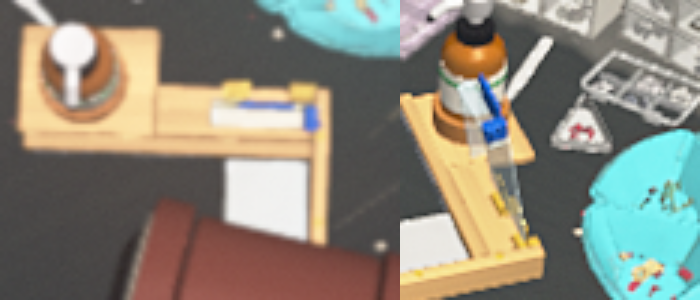

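Top crop: tab strip at (245–310,105), the latch tongue at (312,118); side crop shows the cover fully open. That matches the description, so I go in behind the cover.

>>> jog_arm([
  [[2,0.1,0],[0,0,0],0],
  [[4,0.2,0],[0,0,0],0],
  [[6,0.28,0],[0,0,0],0],
  [[7.6,0.28,0],[0,0,0],0],
  [[7.6,0.28,0],[0,0,0],0],
  [[7.6,0.28,2],[0,0,0],0],
  [[7.6,0.28,4],[0,0,0],0],
  [[7.6,0.28,4.5],[0,0,0],0],
])

```text
time: 15.7
tool_pos: [0.6643, -0.064, 0.1152]
tool_rot: [-0.001, 1.0, -0.029, -0.005]
contact_force: [0.6, 1.0, -0.2]
gripper_width: -0.005
grasp_force: 0.0
```

Run:
```python
from h import *
goto(*[(*st(x/1000,-.059),z/1000,Yaw) for x,z in [(50,125),(9,126),(-11,117),(-30,103),(-45,86),(-56,67),(-64,46),(-67,35),(-70,24)]])
```

```text
t 15.7 pos [ 0.6643 -0.064   0.1152] F [ 0.6  1.  -0.2] yaw -3.35
(np.float64(0.668020813240087), np.float64(-0.06628036852820603), 0.125, -3.3) shift [ 0.148  0.084 -0.395] turn [-0.011  0.077 -0.006]
(np.float64(0.6270887987589119), np.float64(-0.06392024342286377), 0.126, -3.3) shift [-1.493  0.085 -0.417] turn [-0.011  0.077 -0.006]
(np.float64(0.6071219624266313), np.float64(-0.06276896288367242), 0.117, -3.3) shift [-2.289  0.086 -0.048] turn [-0.011  0.077 -0.006]
(np.float64(0.5881534679109648), np.float64(-0.061675246371440645), 0.103, -3.3) shift [-3.043  0.088  0.52 ] turn [-0.011  0.077 -0.006]
(np.float64(0.5731783406617543), np.float64(-0.06081178596704714), 0.086, -3.3) shift [-3.635  0.089  1.206] turn [-0.011  0.077 -0.006]
(np.float64(0.562196580679), np.float64(-0.06017858167049189), 0.067, -3.3) shift [-4.067  0.091  1.971] turn [-0.011  0.077 -0.006]
(np.float64(0.5542098461460878), np.float64(-0.05971806945481536), 0.046, -3.3) shift [-4.378  0.092  2.814] turn [-0.011  0.077 -0.006]
(np.float64(0.5512148206962457), np.float64(-0.059545377373936656), 0.035, -3.3) shift [-4.493  0.093  3.256] turn [-0.011  0.077 -0.006]
(np.float64(0.5482197952464036), np.float64(-0.059372685293057954), 0.024, -3.3) shift [-4.608  0.094  3.697] turn [-0.011  0.077 -0.006]
```

>>> jog_arm([
  [[-0.6,0.08,-0.4],[0,0,0],0],
  [[-1.5,0.08,-0.4],[0,0,0],0],
  [[-2.3,0.08,0],[0,0,0],0],
  [[-3.0,0.08,0.5],[0,0,0],0],
  [[-3.0,0.08,0.5],[0,0,0],0],
])

```text
time: 16.32
tool_pos: [0.5927, -0.0624, 0.1091]
tool_rot: [-0.0, 1.0, -0.029, -0.0]
contact_force: [-0.3, -0.3, -0.2]
gripper_width: -0.004
grasp_force: 0.2
```

Run:
```python
from h import *
goto(*[(*st(x/1000,-.059),z/1000,Yaw) for x,z in [(-45,86),(-56,67),(-64,46),(-67,35),(-70,24)]])
im,X=snap('side'); cv2.imwrite('pics/g.png',cv2.resize(im[140:280,260:420],(640,560))[:,:,::-1])
```

```text
t 16.325 pos [ 0.5927 -0.0624  0.1091] F [-0.3 -0.3 -0.2] yaw -3.36
(np.float64(0.5731783406617543), np.float64(-0.06081178596704714), 0.086, -3.3) shift [-0.781 -0.016  0.926] turn [-0.001  0.006 -0.008]
(np.float64(0.562196580679), np.float64(-0.06017858167049189), 0.067, -3.3) shift [-1.22  -0.015  1.686] turn [-0.001  0.006 -0.008]
(np.float64(0.5542098461460878), np.float64(-0.05971806945481536), 0.046, -3.3) shift [-1.54  -0.015  2.526] turn [-0.001  0.006 -0.008]
(np.float64(0.5512148206962457), np.float64(-0.059545377373936656), 0.035, -3.3) shift [-1.659 -0.014  2.966] turn [-0.001  0.006 -0.008]
(np.float64(0.5482197952464036), np.float64(-0.059372685293057954), 0.024, -3.3) shift [-1.779 -0.014  3.406] turn [-0.001  0.006 -0.008]
```

View pics/g.png

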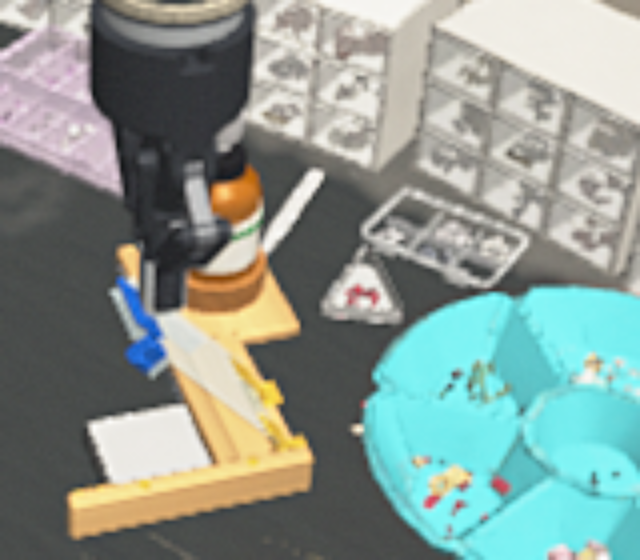

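The cover swings down with the tab held ahead of the finger (tab at (140,325)), and the block is undisturbed. Continue the arc.

>>> jog_arm([
  [[-0.5,0,0.5],[0,0,0],0],
  [[-0.85,0,1.0],[0,0,0],0],
  [[-1.25,0,1.7],[0,0,0],0],
  [[-1.5,0,2.3],[0,0,0],0],
  [[-1.65,0,2.8],[0,0,0],0],
  [[-1.75,0,3.1],[0,0,0],0],
  [[-1.8,0,3.3],[0,0,0],0],
  [[-1.8,0,3.4],[0,0,0],0],
])

```text
time: 17.38
tool_pos: [0.5488, -0.0601, 0.0244]
tool_rot: [0.0, 1.0, -0.029, -0.001]
contact_force: [-4.1, 0.6, 7.3]
gripper_width: -0.001
grasp_force: 4.0
```

>>> jog_arm([
  [[0,0,0.1],[0,0,0],0],
  [[0,0,0.1],[0,0,0],0],
])

```text
time: 17.62
tool_pos: [0.5488, -0.0601, 0.0232]
tool_rot: [0.0, 1.0, -0.029, -0.001]
contact_force: [-6.9, 0.9, 11.9]
gripper_width: -0.0
grasp_force: 6.2
```

>>> jog_arm([
  [[0,0,0.15],[0,0,0],0],
  [[0,0,0.15],[0,0,0],0],
  [[0,0,0.15],[0,0,0],0],
])

```text
time: 18.0
tool_pos: [0.549, -0.0602, 0.0211]
tool_rot: [0.0, 1.0, -0.029, -0.001]
contact_force: [-11.6, 2.7, 21.9]
gripper_width: -0.001
grasp_force: 10.6
```

>>> jog_arm([
  [[0,0,-0.3],[0,0,0],0],
  [[0,0,-1],[0,0,0],0],
  [[-1,0,-3],[0,0,0],0],
  [[-3,0,-5],[0,0,0],0],
  [[-5,0,-7],[0,0,0],0],
  [[-5,0,-7],[0,0,0],0],
])

```text
time: 18.75
tool_pos: [0.4242, -0.0531, 0.1972]
tool_rot: [0.001, 1.0, -0.029, 0.004]
contact_force: [0.6, -0.3, -0.5]
gripper_width: 0.001
grasp_force: 0.0
```

Run:
```python
from h import *
im,X=snap('side'); im2,X2=snap('wrist')
hsv=cv2.cvtColor(im,cv2.COLOR_RGB2HSV)
b=(hsv[...,0]>100)&(hsv[...,0]<128)&(hsv[...,1]>110)&(X[...,1]<0)&(X[...,1]>-.15)&(X[...,0]>.5)&(X[...,0]<.7)
S=X[b];print(len(S),np.median(S,0).round(4),S.min(0).round(4),S.max(0).round(4)); goto()
k=X[140:215,290:335].reshape(-1,3);k=k[(k[:,2]>.12)&(k[:,2]<.15)&(k[:,0]>.6)];print('head z max',k[:,2].max(),np.median(k[:,2]))
cv2.imwrite('pics/h.png',np.hstack([cv2.resize(im[140:280,230:390],(400,350)),cv2.resize(im2[:,:480],(400,350))])[:,:,::-1])
```

```text
160 [ 0.5416 -0.0623  0.0264] [ 0.5312 -0.0916 -0.003 ] [ 0.6777 -0.0104  0.0301]
t 18.85 pos [ 0.4246 -0.053   0.1957] F [ 1.2 -0.7 -1.1] yaw -3.38
head z max 0.14057837521524102 0.13318342009848566
```

View pics/h.png

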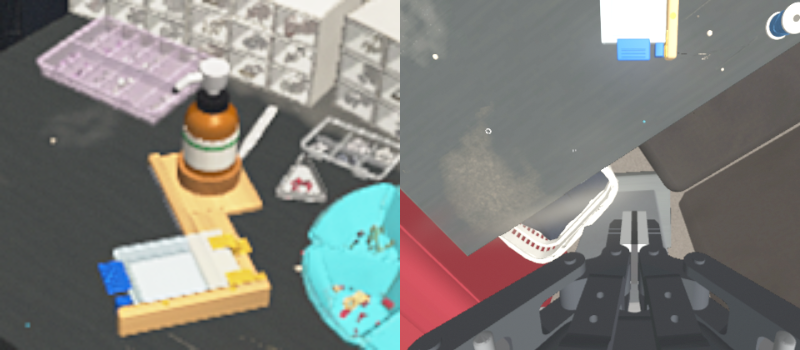

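The cover is shut and held over the block: tab at (115,278) in the left picture, z = 26 mm as specified for shut. The spray head is up and the arm is clear. I'm handing in.

```bash
python3 -c "
from plant import *
print(job_done())"
```

```text
the job is handed in; nothing more can be done
None
```

The job is handed in, with no verdict returned: the block was sprayed and slid home, the catch holds the cover shut, the spray head is back up and the arm is clear, at about 19 s of the 72 s allowed.

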